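# Shut and bolt the tube incubator

## Task

Close the test-tube incubator: push its lid all the way down with your fingertips on its flat outer face, and only then push the slide bolt on its front fully home so that it runs through the keeper on the lid. Touch and push only: do not grip or lift anything, leave the bottles and the tube rack where they stand, and finish with the hand clear.

Things in the scene. Friction and masses are not known exactly. Their poses are not given: they have to be found in the camera images.
- incubator: White box-shaped tube incubator, fixed to the bench; outside 140 (its x) by 200 (its y) by 120 mm high, open at the top, tubes inside standing below the rim. Origin: centre of its underside, on the bench. Its x axis points from the bolt side (near the robot) to the hinge side (far from the robot), y to the left seen from the robot, z up. Fixed yaw within about 0.45 rad of the robot's x axis.
- lid (a joint): Hinge of the lid, rad: 0 is shut (flat on the rim), grows as the lid opens upward and away from the robot; about 1.57 is upright, stop at 1.9. The hinge is stiff: the lid stays at whatever angle it is left (it does not fall shut or spring back) and needs about 1 to 4 N at its free end to move, so it has to be pushed all the way down.
- lid_hinge (a point): Middle of the lid's hinge line (fixed to the incubator, 70 mm to +x of its origin and 120 mm up). The hinge line runs along the incubator's y axis.
- lid_edge (a point): Moves with the lid: middle of its free edge, on its outer face (top when shut, far side when open). Plain steel plate, 142 mm from hinge line to free edge, 200 wide, 8 thick; outer face 8 mm out from the hinge plane, 128 mm above the bench when shut. A keeper (steel eye, 14 mm wide) on the free edge, 25 mm to +y of the middle, reaches 36 mm past it and hangs 34 mm; the bolt runs through it.
- bolt (a joint): Travel of the slide bolt, m: 0 is drawn back (open), 0.040 is fully home against its stop. It slides along the incubator's +y axis (to the left), needs 2 to 3 N, and stays where it is left.
- bolt_knob (a point): Moves with the bolt: centre of the top of its upright knob, 136 mm above the bench, 25 mm in front (-x) of the incubator's near face; at bolt value q it lies at x -95 mm, y -55 mm + q in the incubator's frame. The knob is an upright black block, 21 mm (x) by 16 mm (y), standing free from 102 mm up to 136 mm: the bolt's guides either side of it and the shelf beneath reach no higher than 102 mm. Push the knob from its -y side.
- reagent_bottle: Bystander: clear glass bottle with brass cap, 60 mm across, 150 mm tall, loose. Origin at the centre of its underside. Leave it alone.
- wash_bottle: Bystander: white plastic bottle, 54 mm across, 150 mm tall, loose. Origin at the centre of its underside. Leave it alone.
- tube_rack: Bystander: wire rack of glass test tubes, 64 (its x) by 124 (its y) by 97 mm tall, loose. Origin at the centre of its underside. Leave it alone.

How it is judged (in metres and radians):
On the way, in this order (a step that is already met when the one before it is completed fails the run):
1. the lid is shut while the bolt is still drawn back (value of joint lid below 0.035 rad and value of joint bolt below 0.02 m), for 0.2 s.
2. the bolt is pushed home with the lid shut (value of joint bolt above 0.035 m and value of joint lid below 0.035 rad), for 0.2 s.
At the end, for the whole second after the job is handed in: The lid is shut (under 0.035 rad, 5 mm at its free edge) and the bolt is at least 35 mm along its 40 mm travel; both bottles and the tube rack stand at rest within 15 mm of where they began (all of step 2 and distance of each of reagent_bottle, wash_bottle, tube_rack from where it was at the start of the episode below 0.015 m and linear speed of each of reagent_bottle, wash_bottle, tube_rack below 0.02 m/s); the robot touches nothing.
It fails at once if the bolt is pushed across while the lid is still open (value of joint bolt above 0.02 m and value of joint lid above 0.1 rad).
It fails at once if the lid is gripped, hooked or lifted: the fingers press on its inside face (contact force between the fingers and lid_c1 above 1 N).
It fails at once if the open lid is moved by its keeper ((contact force between the fingers and lid_c2 above 1 N or contact force between the fingers and lid_c3 above 1 N or contact force between the fingers and lid_c4 above 1 N or contact force between the fingers and lid_c5 above 1 N) and value of joint lid above 0.1 rad).
It fails at once if the bolt's knob is gripped: the fingers press on two opposite sides of it ((contact force between the fingers and bolt_c2 above 1 N and contact force between the fingers and bolt_c3 above 1 N) or (contact force between the fingers and bolt_c4 above 1 N and contact force between the fingers and bolt_c5 above 1 N)).
It fails at once if a bottle or the rack is shifted more than 15 mm, lifted or tipped (distance of any of reagent_bottle, wash_bottle, tube_rack from where it was at the start of the episode above 0.015 m or angle between any of reagent_bottle, wash_bottle, tube_rack's own z axis and vertical above 0.25 rad).
It also fails if it takes over 51 s, if anything falls off the work surface, if the arm or the gripper's body presses on something with over 40 N, if the wrist force passes 120 N, or if a joint passes its speed limit or range.

## Robot

A 7-joint arm with a two-finger parallel gripper is mounted at the origin on the work surface. World frame = base frame: x ahead of the robot, y to its left, z up, the work surface at z = 0. Lengths are in mm, angles in rad, forces in N, time in s.
With the tool pointing down it reaches from about 350 to 900 mm from the base axis. Payload 19.9 kg.
Tool frame: the origin (TCP) lies midway between the tips of the shut fingers; the grasp point (between the pads) lies 19 mm behind it; z points along the fingers, y is the line along which they close (so a half turn about z gives the same grasp; the last joint's range is limited). The gripper opens to 85 mm and grips with 20 to 120 N. Pads are 22 mm wide; open, the fingers measure 114 mm over their backs; the gripper's body (76 mm by 85 mm) begins 54 mm behind the grasp point. The pads swing forward as they close: fully open they stand 13 mm farther back than shut.
Start: joints at [-1.389, 0.417, -0.01, 1.614, 0.005, 1.111, -0.053], TCP at [138.701, 609.396, 231.26] pointing down, gripper open.
Joint ranges: [-2.81, 2.81], [-0.39, 2.02], [-1.27, 1.25], [0.06, 2.57], [-1.19, 4.33], [0.19, 2], [-2.82, 2.82]. Speed limits (rad/s): [1.89, 1.89, 2.39, 2.39, 3.01, 3.01, 3.01].

## Interface

Orientations are given as a unit quaternion [x, y, z, w].
In Python, from plant import get_obs, get_image, camera_params, close_job gives the robot as it stands.
- The arm moves only by the tool jog_arm, never from a script. Its argument "rows" is a list of rows, each a list of 3 entries, a list of its own where there are three numbers: the shift along the world's x, y, z in mm, then the turn, a rotation vector about the world's x, y, z in degrees, then the opening, from 0 (shut) to 1 (fully open). A call has exactly 8 rows; each row is the pose to reach, as a shift and turn from the pose commanded when the call began; what a row does not reach only later rows make up. A row lasts 1/12 s, in which the tool goes at most 41.7 mm and 7.16 degrees, less where a joint would pass 70% of its speed; a pose out of reach is approached as far as the arm can. A call with a gripper value outside its range is refused whole. The fingers move at their own pace and stop on an object; the grip force is fixed at half the most. Time passes only in rows, so rows that repeat a pose let the fingers close, or fill a call up. It gives the time, the measured TCP pose, the force, the opening and the grip force at its end, in the units of the state.
- get_obs(): the state, without advancing time (a new reading comes with each control period).
- get_image(name): name is "scene" or "side" or "wrist"; returns (picture, depth): 480x640x3 uint8, red, green, blue; 480x640 float32, mm along the optical axis (not along the pixel's ray), 0 where there is no reading.
- camera_params(name): a dict with "fx", "fy", "cx", "cy" (pixels), "cam_to_world" (4x4, takes a point from camera to world coordinates). Camera axes: x right, y down, z forward; pixel columns grow to the right and rows downward; lengths in mm; the calibration is good to about 2 mm. The wrist camera is an equidistant fisheye: a pixel r from the principal point sees the ray r / f radians off the axis. A picture is of the moment at which its call begins: read the wrist's pose just before it. camera_params takes no time and is no camera call; for the wrist camera it gives the pose at the moment of the call.
- close_job(): hands the job in; it is judged then, once.
The state is a dict: "t": time; "joints": joint angles; "joint_velocities": joint speeds; "joint_torque": joint torques, N m; "tcp_pos": TCP position; "orientation": TCP orientation; "contact_force": force on the tool from outside, world axes, zero at the start; "ft_torque": the same for the moment, N m; "grip_width": opening from 0.0 (shut) to 1.0 (fully open); "grip_force": force on a finger pad.
Only numpy, scipy, OpenCV 4.12 (cv2) and the standard library are available. Lean on these libraries where they do the work, as an engineer would, in place of code of your own. Each camera call takes 0.05 s, during which the arm holds its last target. There are 200 camera calls.

## Working session

There is one attempt and no reset: what is moved stays moved. The work goes in short steps, Python scripts to look and compute and a tool call to move; the robot and the scene stay as the last step left them, time stands still between calls to the robot, and variables do not carry over. Pictures are saved under pics/ and viewed, at most 10 in all, crops included, and the job is handed in when it is done.

Besides the shell and the picture viewer there is one more tool, called after ">>>" as name([rows], argument=value, ...), one row to a line, values as JSON. jog_arm: Moves the arm, as the interface text tells. Its arguments: {"type":"object","properties":{"rows":{"type":"array"}},"required":["rows"]}

```bash
mkdir -p pics; ls; python3 - <<'E'
from plant import *
import cv2,numpy as np
o=get_obs();print(o)
for n in("scene","side"):
    p=camera_params(n);print(n,p)
    im,d=get_image(n);cv2.imwrite(f"pics/{n}0.png",im[:,:,::-1]);np.savez(f"{n}0.npz",im=im,d=d)
E
```

```text
pics
{'t': 0.0, 'joints': array([-1.38849405,  0.41799798, -0.01031041,  1.61419225,  0.00465669,
        1.11067959, -0.05302064]), 'joint_velocities': array([-0.00073881,  0.00210487,  0.00051005,  0.00093232, -0.0002785 ,
       -0.00289595, -0.00163965]), 'joint_torque': array([ 4.49960780e-04, -8.64457870e+01,  6.79316372e-01, -4.34880602e+01,
        1.91792892e-02,  7.47922721e-03, -2.01013648e-05]), 'tcp_pos': array([138.62784204, 609.06900779, 230.637635  ]), 'orientation': array([ 1.11680048e-01,  9.93744018e-01, -6.25009352e-04, -4.45941206e-05]), 'contact_force': array([-0.20936738, -0.29528345, -0.93905359]), 'ft_torque': array([-0.00639236,  0.04085921, -0.00371749]), 'grip_force': 0.0, 'grip_width': 0.9967350241440813}
scene {'fx': 558.2473156125997, 'fy': 558.2473156125997, 'cx': 314.3671240503101, 'cy': 237.8809703263759, 'cam_to_world': array([[-6.93456716e-01,  5.00166814e-01, -5.18604802e-01,
         1.16933371e+03],
       [ 7.20345220e-01,  4.96128549e-01, -4.84725930e-01,
         6.02411813e+02],
       [ 1.48508236e-02, -7.09710942e-01, -7.04336448e-01,
         9.10693520e+02],
       [ 0.00000000e+00,  0.00000000e+00,  0.00000000e+00,
         1.00000000e+00]])}
side {'fx': 487.6755150131782, 'fy': 487.6755150131782, 'cx': 325.7187975022395, 'cy': 244.12199856575774, 'cam_to_world': array([[ 9.89723418e-01, -1.04886147e-01,  9.71928555e-02,
         4.71412595e+02],
       [-1.41633561e-01, -6.25479102e-01,  7.67278195e-01,
        -6.03779623e+02],
       [-1.96847537e-02, -7.73158968e-01, -6.33906713e-01,
         6.36628455e+02],
       [ 0.00000000e+00,  0.00000000e+00,  0.00000000e+00,
         1.00000000e+00]])}
```

View pics/scene0.png

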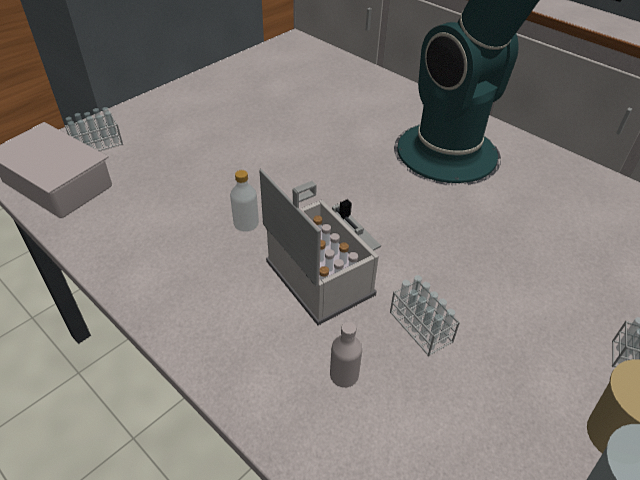

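View pics/side0.png

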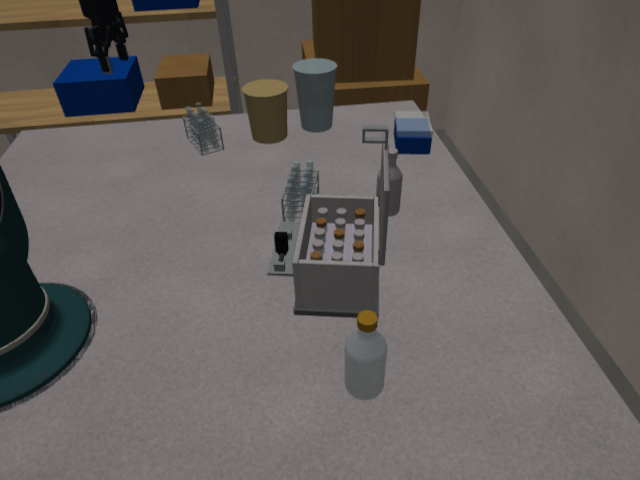

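The scene picture shows the incubator with its lid about upright (lid near (290,225), keeper at (305,192), knob at (345,209)). In the side picture the knob is at (282,243), the box at (338,255), the clear bottle at (365,355), the wash bottle behind the lid at (390,190) and the rack at (300,190).

```bash
cat > h.py <<'E'
import numpy as np,cv2
from plant import *
def cloud(n,d):
    p=camera_params(n);v,u=np.mgrid[:480,:640]
    c=np.stack([(u-p['cx'])/p['fx']*d,(v-p['cy'])/p['fy']*d,d,np.ones_like(d)],-1)
    w=(c@p['cam_to_world'].T)[...,:3];w[d==0]=np.nan;return w
E
python3 - <<'E'
from h import *
np.set_printoptions(suppress=True,precision=1)
P={}
for n,(kx,ky) in dict(scene=(345,209),side=(282,243)).items():
    z=np.load(n+'0.npz');w=cloud(n,z['d']);im=z['im'];P[n]=w
    m=np.zeros((480,640),bool);m[ky-18:ky+18,kx-14:kx+14]=1
    m&=im.max(-1)<50
    k=w[m];top=k[k[:,2]>np.nanmax(k[:,2])-5]
    print(n,'knob',m.sum(),np.nanmin(k,0),np.nanmax(k,0),'top',np.median(top,0))
    r=(w[...,0]>350)&(w[...,0]<800)&(abs(w[...,1])<300)
    rim=r&(w[...,2]>115)&(w[...,2]<124)
    pts=w[rim][:,:2].astype(np.float32)
    print(' rim',len(pts)); 
    lab_m=((r&(w[...,2]>15)).astype(np.uint8));N,lab,st,ce=cv2.connectedComponentsWithStats(lab_m)
    for i in range(1,N):
        if st[i,4]>150:
            q=w[lab==i];print(' comp',st[i],np.nanmin(q,0),np.nanmax(q,0),np.nanmedian(q,0))
# lid plane
s=P['scene']; lid=s[190:270,262:318].reshape(-1,3);lid=lid[(lid[:,2]>150)&(lid[:,2]<250)]
c=np.median(lid,0);g=lid[np.linalg.norm(lid-c,axis=1)<110]
for _ in range(4):
    c=g.mean(0);nn=np.linalg.svd(g-c,full_matrices=False)[2][2];g=g[abs((g-c)@nn)<4]
if nn[0]<0: nn=-nn
print('lid outer plane',c,nn,len(g),'yaw',np.arctan2(nn[1],nn[0]),'tilt',np.arcsin(nn[2]),g.min(0),g.max(0))
E
```

```text
scene knob 210 [463.8   6.4  92.1] [490.8  76.3 140.1] top [478.8  43.5 137.3]
 rim 1069
 comp [  259   168   122   154 10786] [457.6 -46.3  15. ] [679.1 185.2 300.9] [635.3  92.  108.6]
 comp [ 230  170   29   59 1208] [ 552.9 -201.3   15. ] [ 609.6 -140.9  155.1] [ 589.6 -158.9   87. ]
 comp [391 275  42  53 991] [489.1 233.6  15.5] [564.7 300.  102.8] [541.3 270.4  70.4]
 comp [ 330  321   32   64 1509] [698.6 242.6  15.1] [749.7 293.5 153.6] [734.  275.6  94.8]
side knob 306 [466.4  18.6  88.8] [496.6  90.5 137.6] top [477.4  39.7 134.4]
 rim 1683
 comp [  267   125   135   271 16155] [ 448.4 -205.9   15. ] [746.5 299.9 297.6] [574.   10.2  93.8]
lid outer plane [658.1  63.9 200.8] [ 1.  -0.2  0. ] 2013 yaw -0.2240550031202015 tilt 0.0033264858547863607 [633.4 -40.7 150.3] [679.1 150.  249.8]
```

>>> jog_arm([
  [[0, 0, 40], [0, 0, 0], 0],
  [[0, 0, 80], [0, 0, 0], 0],
  [[20, -20, 120], [0, 0, 0], 0],
  [[50, -50, 150], [0, 0, 0], 0],
  [[80, -80, 170], [0, 0, 0], 0],
  [[110, -110, 170], [0, 0, 0], 0],
  [[140, -140, 170], [0, 0, 0], 0],
  [[170, -170, 170], [0, 0, 0], 0],
])

```text
t: 0.77
tcp_pos: [293.9, 453.7, 401.5]
orientation: [0.112, 0.994, 0.0, 0.0]
contact_force: [0.4, 1.4, -0.4]
grip_width: 0.0
grip_force: 0.0
```

>>> jog_arm([
  [[29, -29, 0], [0, 0, 0], 0],
  [[58, -58, 0], [0, 0, 0], 0],
  [[87, -87, 0], [0, 0, 0], 0],
  [[116, -116, 0], [0, 0, 0], 0],
  [[145, -145, 0], [0, 0, 0], 0],
  [[174, -174, 0], [0, 0, 0], 0],
  [[203, -203, 0], [0, 0, 0], 0],
  [[230, -230, 0], [0, 0, 0], 0],
])

```text
t: 1.43
tcp_pos: [524.0, 223.1, 400.8]
orientation: [0.112, 0.994, -0.0, 0.0]
contact_force: [0.2, -0.2, -0.0]
grip_width: -0.001
grip_force: 0.0
```

>>> jog_arm([
  [[29, -29, 0], [0, 0, 0], 0],
  [[58, -58, 0], [0, 0, 0], 0],
  [[87, -87, 0], [0, 0, 0], 0],
  [[116, -116, 0], [0, 0, 0], 0],
  [[145, -145, 0], [0, 0, 0], 0],
  [[172, -172, 0], [0, 0, 0], 0],
  [[172, -184, 0], [0, 0, 0], 0],
  [[172, -184, 0], [0, 0, 0], 0],
])

```text
t: 2.1
tcp_pos: [695.5, 36.9, 399.3]
orientation: [0.114, 0.993, -0.001, -0.001]
contact_force: [-0.6, 0.3, -0.1]
grip_width: 0.001
grip_force: 0.0
```

>>> jog_arm([
  [[0, 0, 0], [0, 0, 0], 0],
  [[0, 0, 0], [0, 0, 0], 0],
  [[5, 0, -25], [0, 0, 0], 0],
  [[5, 0, -50], [0, 0, 0], 0],
  [[5, 0, -75], [0, 0, 0], 0],
  [[5, 0, -100], [0, 0, 0], 0],
  [[5, 0, -100], [0, 0, 0], 0],
  [[5, 0, -100], [0, 0, 0], 0],
])

```text
t: 2.77
tcp_pos: [699.3, 42.7, 300.9]
orientation: [0.111, 0.994, 0.0, -0.001]
contact_force: [-0.4, 0.8, 1.1]
grip_width: 0.003
grip_force: 0.0
```

```bash
python3 - <<'E'
from h import *
im,d=get_image('scene');cv2.imwrite("pics/a.png",cv2.resize(im[100:330,200:460,::-1],None,fx=2.3,fy=2.3))
o=get_obs();print(o['tcp_pos'],o['orientation'],o['joints'])
E
```

```text
[699.96349377  42.29213978 302.42171745] [1.11040098e-01 9.93815745e-01 2.29905225e-04 5.55690419e-04] [-0.37828268  0.53779254  0.43009986  1.32321194 -0.22228772  1.32634429
  1.39968172]
```

View pics/a.png

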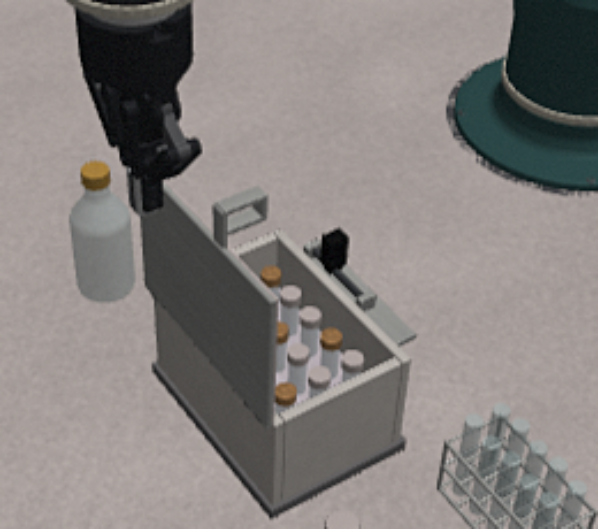

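The picture shows the shut fingers at about crop (150,200), beyond the outer face of the lid and above its edge, with nothing touched. I check that position by projection.

```bash
python3 - <<'E'
from h import *
p=camera_params('scene');T=np.linalg.inv(p['cam_to_world'])
o=get_obs()['tcp_pos'];ex=np.array([.975,-.222,0]);ey=np.array([.222,.975,0]);O=np.array([582.8,74.5,0])
def pr(X):
    c=T[:3,:3]@X+T[:3,3];return ((c[:2]/c[2]*p['fx']+[p['cx'],p['cy']]-[200,100])*2.3).round()
L=lambda x,y,z:O+x*ex+y*ey+[0,0,z]
print('tcp',pr(o),'lidtop ends',pr(L(78,-100,262)),pr(L(78,100,262)),'knob',pr(L(-95,-55,136)),'local tcp',(o-O)@ex,(o-O)@ey)
E
```

```text
tcp [145. 207.] lidtop ends [136. 164.] [272. 309.] knob [333. 236.] local tcp 121.38455139658582 -5.392368101691617
```

>>> jog_arm([
  [[-3, -15, -15], [0, 0, 0], 0],
  [[-3, -15, -35], [0, 0, 0], 0],
  [[-3, -15, -55], [0, 0, 0], 0],
  [[-3, -15, -66], [0, 0, 0], 0],
  [[-3, -15, -66], [0, 0, 0], 0],
  [[-13, -13, -66], [0, 0, 0], 0],
  [[-23, -10, -66], [0, 0, 0], 0],
  [[-28, -9, -66], [0, 0, 0], 0],
])

```text
t: 3.48
tcp_pos: [671.9, 32.9, 237.0]
orientation: [0.111, 0.994, 0.0, 0.001]
contact_force: [0.8, -0.1, 0.0]
grip_width: -0.003
grip_force: 0.0
```

>>> jog_arm([
  [[-8, 2, 0], [0, 0, 0], 0],
  [[-16, 4, -1], [0, 0, 0], 0],
  [[-24, 5, -2], [0, 0, 0], 0],
  [[-32, 7, -3], [0, 0, 0], 0],
  [[-40, 9, -5], [0, 0, 0], 0],
  [[-48, 11, -8], [0, 0, 0], 0],
  [[-56, 13, -11], [0, 0, 0], 0],
  [[-64, 15, -14], [0, 0, 0], 0],
])

```text
t: 4.15
tcp_pos: [606.9, 47.3, 220.4]
orientation: [0.112, 0.994, -0.0, -0.0]
contact_force: [3.1, -1.0, -0.8]
grip_width: 0.004
grip_force: 1.2
```

```bash
python3 - <<'E'
from h import *
im,d=get_image('scene');cv2.imwrite("pics/b.png",cv2.resize(im[100:330,200:460,::-1],None,fx=2.3,fy=2.3))
E
```

```text
(no output)
```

View pics/b.png

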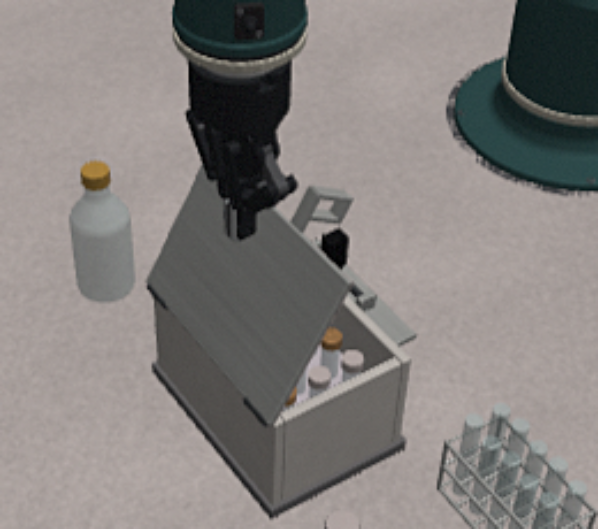

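The lid is following the fingers: it leans at about 60°, with the tips at crop (243,235) on its outer face.

>>> jog_arm([
  [[-8, 2, -5], [0, 0, 0], 0],
  [[-16, 4, -9], [0, 0, 0], 0],
  [[-23, 5, -15], [0, 0, 0], 0],
  [[-30, 7, -21], [0, 0, 0], 0],
  [[-37, 8, -29], [0, 0, 0], 0],
  [[-43, 10, -38], [0, 0, 0], 0],
  [[-48, 11, -46], [0, 0, 0], 0],
  [[-52, 12, -55], [0, 0, 0], 0],
])

```text
t: 4.87
tcp_pos: [555.1, 59.4, 164.9]
orientation: [0.112, 0.994, -0.0, -0.0]
contact_force: [0.9, 0.9, 2.5]
grip_width: -0.0
grip_force: 1.0
```

>>> jog_arm([
  [[-3, 1, -7], [0, 0, 0], 0],
  [[-5, 1, -14], [0, 0, 0], 0],
  [[-7, 2, -20], [0, 0, 0], 0],
  [[-8, 2, -25], [0, 0, 0], 0],
  [[-9, 2, -30], [0, 0, 0], 0],
  [[-10, 2, -35], [0, 0, 0], 0],
  [[-10, 2, -38], [0, 0, 0], 0],
  [[-10, 2, -39], [0, 0, 0], 0],
])

```text
t: 5.53
tcp_pos: [545.9, 61.3, 127.7]
orientation: [0.112, 0.994, 0.0, -0.0]
contact_force: [-16.3, 0.0, 40.5]
grip_width: -0.002
grip_force: 20.1
```

>>> jog_arm([
  [[0, 0, 10], [0, 0, 0], 0],
  [[0, 0, 30], [0, 0, 0], 0],
  [[0, 0, 55], [0, 0, 0], 0],
  [[-25, -20, 70], [0, 0, 0], 0],
  [[-50, -40, 70], [0, 0, 0], 0],
  [[-70, -58, 70], [0, 0, 0], 0],
  [[-80, -68, 70], [0, 0, 0], 0],
  [[-80, -68, 70], [0, 0, 0], 0],
])

```text
t: 6.2
tcp_pos: [464.2, -8.7, 197.0]
orientation: [0.113, 0.994, 0.0, -0.0]
contact_force: [0.3, 0.1, -0.2]
grip_width: -0.002
grip_force: 0.0
```

```bash
python3 - <<'E'
from h import *
np.set_printoptions(suppress=True,precision=1)
for n in('side','scene'):
    im,d=get_image(n);w=cloud(n,d)
    ex=np.array([.975,-.222,0]);ey=np.array([.222,.975,0]);O=np.array([582.8,74.5,0])
    l=np.stack([(w-O)@ex,(w-O)@ey,w[...,2]],-1)
    m=(abs(l[...,0])<60)&(l[...,1]>20)&(l[...,1]<90)&(l[...,2]>100)&(l[...,2]<160)
    q=l[m];print(n,'lid slope',np.polyfit(q[:,0],q[:,2],1),len(q))
    m=(abs(l[...,0]+95)<20)&(abs(l[...,1]+50)<30)&(l[...,2]>108)&(l[...,2]<142)&(im.max(-1)<50)
    q=l[m];print('knob local',len(q),np.percentile(q,[3,50,97],axis=0))
    if n=='side':cv2.imwrite("pics/c.png",cv2.resize(im[130:330,220:420,::-1],None,fx=2.8,fy=2.8))
print(get_obs()['tcp_pos'])
E
```

```text
side lid slope [ -0.  126.4] 1414
knob local 224 [[-104.   -65.5  109.4]
 [ -94.2  -63.   127.3]
 [ -85.6  -49.3  135.9]]
scene lid slope [  0. 129.] 1632
knob local 147 [[-104.6  -60.9  110.3]
 [ -92.5  -49.7  127.1]
 [ -85.1  -45.5  138.4]]
[466.3  -6.6 197. ]
```

View pics/c.png

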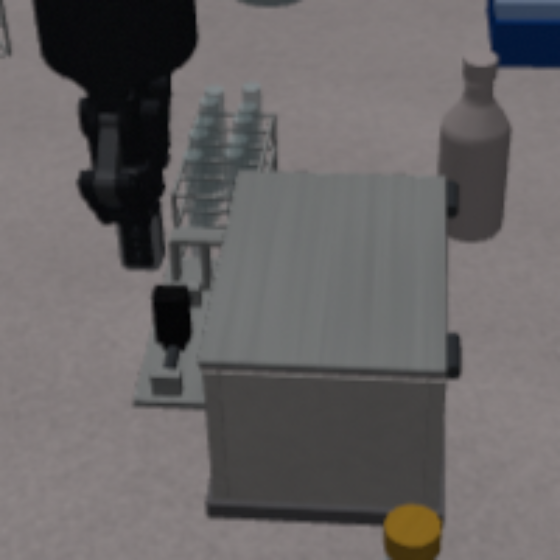

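The lid lies flat (slope 0). The knob, at crop (172,315), is still drawn back near local (-95,-55), and the fingers hang above its -y side.

>>> jog_arm([
  [[-1, 0, -25], [0, 0, 0], 0],
  [[-1, 0, -50], [0, 0, 0], 0],
  [[-1, 0, -75], [0, 0, 0], 0],
  [[-1, 0, -83], [0, 0, 0], 0],
  [[-1, 0, -83], [0, 0, 0], 0],
  [[1, 8, -83], [0, 0, 0], 0],
  [[3, 16, -83], [0, 0, 0], 0],
  [[4, 22, -83], [0, 0, 0], 0],
])

```text
t: 6.97
tcp_pos: [471.0, 16.9, 115.0]
orientation: [0.111, 0.994, 0.0, 0.001]
contact_force: [-0.5, -0.5, -0.4]
grip_width: -0.004
grip_force: 0.0
```

>>> jog_arm([
  [[1, 5, 0], [0, 0, 0], 0],
  [[2, 9, 0], [0, 0, 0], 0],
  [[3, 14, 0], [0, 0, 0], 0],
  [[4, 18, 0], [0, 0, 0], 0],
  [[5, 22, 0], [0, 0, 0], 0],
  [[6, 27, 0], [0, 0, 0], 0],
  [[7, 31, 0], [0, 0, 0], 0],
  [[8, 34, 0], [0, 0, 0], 0],
])

```text
t: 7.63
tcp_pos: [477.8, 49.8, 113.8]
orientation: [0.112, 0.994, -0.0, -0.0]
contact_force: [-1.6, -2.2, 1.7]
grip_width: 0.003
grip_force: 1.1
```

>>> jog_arm([
  [[0, 2, 0], [0, 0, 0], 0],
  [[1, 4, 0], [0, 0, 0], 0],
  [[1, 6, 0], [0, 0, 0], 0],
  [[2, 8, 0], [0, 0, 0], 0],
  [[2, 9, 0], [0, 0, 0], 0],
  [[2, 10, 0], [0, 0, 0], 0],
  [[2, 10, 0], [0, 0, 0], 0],
  [[2, 10, 0], [0, 0, 0], 0],
])

```text
t: 8.3
tcp_pos: [478.9, 54.8, 113.7]
orientation: [0.114, 0.994, -0.002, -0.001]
contact_force: [-7.8, -30.9, 12.0]
grip_width: 0.003
grip_force: 16.5
```

Firm stop at about 31 N, so the bolt should be home. I back off along -y, rise and check.

>>> jog_arm([
  [[-3, -12, 0], [0, 0, 0], 0],
  [[-8, -35, 0], [0, 0, 0], 0],
  [[-9, -40, 20], [0, 0, 0], 0],
  [[-9, -40, 55], [0, 0, 0], 0],
  [[-30, -40, 90], [0, 0, 0], 0],
  [[-60, -40, 125], [0, 0, 0], 0],
  [[-80, -40, 150], [0, 0, 0], 0],
  [[-80, -40, 150], [0, 0, 0], 0],
])

```text
t: 8.97
tcp_pos: [398.7, 19.4, 268.6]
orientation: [0.112, 0.994, 0.002, 0.003]
contact_force: [2.3, -0.1, 0.3]
grip_width: 0.001
grip_force: 0.0
```

```bash
python3 - <<'E'
from h import *
np.set_printoptions(suppress=True,precision=1)
ex=np.array([.975,-.222,0]);ey=np.array([.222,.975,0]);O=np.array([582.8,74.5,0])
for n in('side','scene'):
    im,d=get_image(n);w=cloud(n,d)
    l=np.stack([(w-O)@ex,(w-O)@ey,w[...,2]],-1)
    m=(abs(l[...,0])<60)&(abs(l[...,1])<90)&(l[...,2]>100)&(l[...,2]<160)
    q=l[m];print(n,'lid slope',np.polyfit(q[:,0],q[:,2],1),len(q))
    m=(abs(l[...,0]+95)<20)&(abs(l[...,1]+35)<50)&(l[...,2]>108)&(l[...,2]<142)&(im.max(-1)<50)
    q=l[m];print('knob local',len(q),np.percentile(q,[3,50,97],axis=0))
    if n=='side':cv2.imwrite("pics/d.png",cv2.resize(im[130:330,220:420,::-1],None,fx=2.8,fy=2.8))
    o=get_obs();print(o['tcp_pos'],o['contact_force'])
E
```

```text
side lid slope [  0.  126.5] 4214
knob local 214 [[-104.4  -31.5  109.1]
 [ -94.8  -29.   127.3]
 [ -85.7  -14.9  135.8]]
[399.8  19.8 266.5] [ 0.5  0.5 -0.8]
scene lid slope [ -0. 129.] 3848
knob local 154 [[-104.5  -27.8  109.6]
 [ -91.9  -16.1  128.1]
 [ -85.2  -12.3  138.8]]
[400.   19.8 264.9] [-0.3 -0.4 -0.1]
```

View pics/d.png

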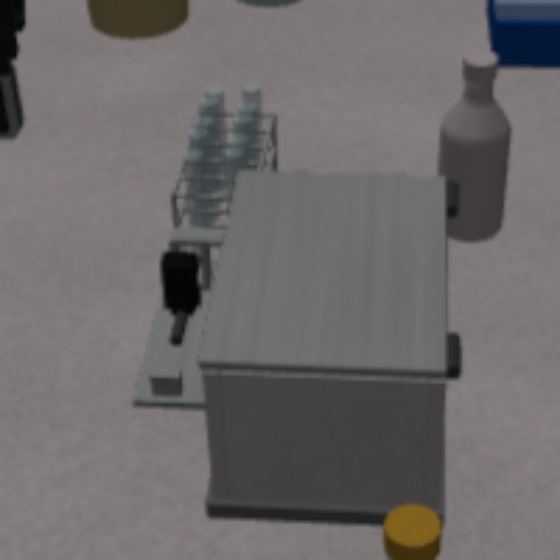

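The knob, now at crop (180,280), has moved by only about 34 mm. I measure the lid's middle to tell whether the bolt began partly advanced or stopped short.

```bash
python3 - <<'E'
from h import *
np.set_printoptions(suppress=True,precision=1)
ex=np.array([.975,-.222,0]);ey=np.array([.222,.975,0]);O=np.array([582.8,74.5,0])
for n in('side','scene'):
    im,d=get_image(n);w=cloud(n,d)
    l=np.stack([(w-O)@ex,(w-O)@ey,w[...,2]],-1)
    m=(abs(l[...,0])<60)&(abs(l[...,1])<130)&(l[...,2]>123)&(l[...,2]<133)
    q=l[m];print(n,'lid y',np.percentile(q[:,1],[.3,99.7]))
    m=(abs(l[...,1])<60)&(abs(l[...,0])<130)&(l[...,2]>123)&(l[...,2]<133)
    q=l[m]; 
    r=cv2.minAreaRect(w[(abs(l[...,0])<66)&(abs(l[...,1])<130)&(l[...,2]>123)&(l[...,2]<133)][:,:2].astype(np.float32));b=(np.array(r[0])-O[:2]);print(r,b@ex[:2],b@ey[:2])
    k=(l[...,0]<-78)&(l[...,0]>-115)&(abs(l[...,1]-20)<50)&(l[...,2]>110)&(l[...,2]<135)&(im.max(-1)>60)
    q=l[k];print('keeper',len(q),np.percentile(q,[3,50,97],axis=0))
E
```

```text
side lid y [-108.1   91.5]
((580.8312377929688, 66.72651672363281), (202.49685668945312, 131.54547119140625), 77.17127990722656) -0.1938298645019088 -8.016211404418936
keeper 103 [[-107.6  -28.4  118.3]
 [ -93.6   14.9  124.1]
 [ -79.2   25.   127.6]]
scene lid y [-105.7   94.2]
((581.367919921875, 68.03269958496094), (204.4241485595703, 131.89254760742188), 77.16573333740234) 0.03946261596684136 -6.623539682006825
keeper 111 [[-107.6   -6.4  111.6]
 [ -94.6   20.8  125.7]
 [ -79.3   26.2  129.2]]
```

The lid's middle lies about 7 mm to -y of where I had assumed, so the bolt began about 6–7 mm advanced. 34 mm of travel to a firm stop therefore puts it home at about 40 mm.

```bash
python3 -c "
from plant import *
print(close_job())"
```

```text
the job is handed in; nothing more can be done
None
```

The job is handed in, but no verdict came back: by camera the lid is flat shut, the bolt is against its stop at about 40 mm, and the hand is clear; I did not re-measure the bottles and rack, but the arm stayed well away from them.

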